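# Hook up the pull tester and set its preload

### The job

Hook the pull tester up to the specimen: bring the gauge carriage up to the clamp and swing the snap hook sideways onto the oblong steel eye, so that the eye presses its sprung gate open and the gate snaps shut behind it. Then draw the carriage back until the gauge carries a preload of 5 newtons, to within a newton, without ever going over 8. Leave it standing so, hands off, and leave the other things on the bench where they are.

Things in the scene. Friction and masses are not known exactly. Their poses are not given: they have to be found in the camera images.
- handle (a point): Middle of the carriage handle, an upright black knob 22 mm across and 46 mm high at the rear of the gauge carriage, 113 mm above the bench, top at 136 mm. Carriage and gauge end 92 mm above the bench. Axes of the tester: +y the pulling direction, from clamp to gauge; +x across, away from the robot; z up. It lies on the pull axis, 180 mm behind the hook's pin at gauge zero.
- carriage (a joint): Travel of the gauge carriage on its two rails, m: 0 fully back (+y end), growing towards the specimen clamp, up to 0.15. It drags: about 9 N moves it either way, and it stays where it is left, even against the preload.
- gauge (a joint): Draw of the spring gauge, m, 0 to 0.026: how far the pull has drawn plunger, clevis and hook out of the gauge. Linear spring, 400 N/m (2.5 mm per newton): 5 N is 0.0125, 8 N is 0.020. Back at 0 without load.
- pointer (a point): The dark cross bar, 30 mm wide, over the white scale on top of the gauge, 94 mm above the bench. It moves with the plunger: one tick per newton (2.5 mm), long ticks at 0, 5 and 10 N; the zero tick is the one farthest from the hook.
- hook_pin (a point): Clevis pin about which the snap hook swings level, on the pull axis 68 mm above the bench. Axes are the hook's own: -y from the pin to its bow, +x its gate side, z up. The hook is D-shaped, of 8 mm round steel in one level plane, 91 mm from the pin to the outside of the bow (inside at y = -83 mm) and 45 mm wide. It is held to the gauge's plunger: pushing the carriage moves it along.
- hook_spine (a point): Middle of the hook's straight back bar (spine, 8 mm round), opposite the gate, on the bar's centre line, 68 mm above the bench: the place to push. In the hook's axes it is at x = -17.8, y = -48 mm, and the spine runs straight from y = -27 to -68 mm. Open to the robot's side; what lies under the hook is below 46 mm.
- hook (a joint): Swing of the hook about its pin, rad: 0 when it points along the pull axis to the clamp, negative when swung towards the robot (as at the start), up to 0.45 positive. It stays where it is left; about 1 N at the spine moves it.
- gate (a joint): Opening of the hook's sprung gate, rad: 0 shut, about 1.1 as the eye goes by. A 5 mm wire, 34 mm long, hinged 36 mm from the pin, that closes against the nose and opens inwards only, towards the spine. Pressed near its tip it takes about 2 N to start and 6 N at the full, and it springs shut by itself.
- eye_bar (a point): Middle of the upright front bar of the specimen's oblong eye: its side next to the gauge, on the pull axis, 68 mm above the bench. The eye is of 5 mm round steel, 39 mm high, its hole 39 mm long along the axis, in the upright plane of the pull axis: the hook's nose goes through sideways. It has end float: it slides up to 8 mm along the axis at about 1 N before it bears. Axes of the tester.
- tray: Bystander: black tray of metal modules, 100 x 140 x 22 mm. Origin at the middle of its underside.
- bin: Bystander: blue bin, 130 x 100 x 55 mm. Origin at the middle of its underside.
- mouse: Bystander: black computer mouse, 105 x 60 x 29 mm. Origin at the middle of its underside.
- driver: Bystander: screwdriver, 170 mm long, lying on the bench. Origin under it, on its long axis.
- nose (a point): Tip of the hook's fixed nose, on the bar's centre line, at x = 18, y = -74 mm in the hook's axes (axes as the hook's). To latch, the eye's bar must pass the pin side of the nose: 61 to 70 mm, best 66, from the pin along the pull axis. It must then go in until it nearly meets the spine (30 mm clear inside): there the gate's tip slips past the bar and shuts. This takes about 7 N at the spine.

How it is judged:
On the way:
1. the snap hook is on the eye: the eye's bar is inside the hook and the gate has snapped shut (x of eye_bar in the frame of hook_pin between -0.018 and 0.0165 m and y of eye_bar in the frame of hook_pin between -0.086 and -0.04 m and value of joint gate below 0.12 rad), for 0.2 s.
At the end, for the whole second after the job is handed in: The eye's bar lies in the bow of the snap hook with the gate shut, the gauge stands at 5 N (3.8 to 6.2 N, that is a draw of 9.5 to 15.5 mm), the carriage is at rest (x of eye_bar in the frame of hook_pin between -0.018 and 0.0165 m and y of eye_bar in the frame of hook_pin between -0.086 and -0.07 m and value of joint gate below 0.12 rad and value of joint gauge between 0.0095 and 0.0155 m and velocity of joint carriage between -0.003 and 0.003 m/s); the robot touches nothing.
It fails at once if the gauge is drawn beyond 8 N (20 mm) (value of joint gauge above 0.02 m).
It fails at once if a bystander (tray, bin, mouse or screwdriver) is moved by more than 25 mm (distance of any of tray, bin, mouse, driver from where it was at the start of the episode above 0.025 m).
It also fails if it takes over 72 s, if anything falls off the work surface, if the arm or the gripper's body presses on something with over 40 N, if the wrist force passes 120 N, or if a joint passes its speed limit or range.

### The arm

A 6-joint arm with a two-finger parallel gripper is mounted at the origin on the work surface. World frame = base frame: x ahead of the robot, y to its left, z up, the work surface at z = 0. Lengths are in m, angles in rad, forces in N, time in s.
With the tool pointing down it reaches from about 0.425 to 0.95 m from the base axis. Payload 3.5 kg.
Tool frame: the origin (TCP) lies at the very end of the fingers, on their centre line; the grasp point (between the pads) lies ctrl.tcp_to_grasp behind it (ctrl.tcp_to_grasp is the distance from the TCP to the grasp point, in m); z points along the fingers, y is the line along which they close (so a half turn about z gives the same grasp; the last joint's range is limited). The gripper opens to 85 mm and grips with 20 to 120 N. Pads are 22 mm wide; open, the fingers measure 114 mm over their backs; the gripper's body (76 mm by 85 mm) begins 54 mm behind the grasp point. The pads swing forward as they close: fully open they stand 13 mm farther back than shut.
Start: joints at [1.181, 0.286, 1.577, -0, 1.279, -0.15], TCP at [0.16, 0.656, 0.231] pointing down, gripper open.
Joint ranges: [-2.77, 2.77], [-0.9, 2.22], [0.21, 2.48], [-1.53, 4.67], [0.24, 2.81], [-2.84, 2.84]. Speed limits (rad/s): [2.79, 2.79, 3.14, 3.14, 3.14, 3.14].

### API

Orientations are given as a unit quaternion [x, y, z, w].
In Python, from plant import ctrl gives the robot as it stands.
- The arm moves only by the shell command python3 -m inch 'ROWS' [FORCE]. ROWS is JSON, a list of rows, each an object with "slide": the shift along the tool's x, y, z in cm, a list of three; "turn": the turn about the tool's z in rad; "grip": the finger opening in cm, from 0 to 8.54. A call has 1 to 20 rows; each row is the pose to reach, as a shift and turn from the pose commanded when the call began, along the tool's axes at that moment; what a row does not reach only later rows make up. A row lasts 1/10 s, in which the tool goes at most 50 mm and 8.59 degrees, less where a joint would pass 70% of its speed; a pose out of reach is approached as far as the arm can. A call with a gripper value outside its range is refused whole. The fingers move at their own pace and stop on an object; FORCE is the grip in N (left out, the last holds). Time passes only in rows, so rows that repeat a pose let the fingers close. It gives the time, the measured TCP pose, the force, the opening and the grip force at its end, in the units of the state.
- ctrl.get_state(): the state, without advancing time (a new reading comes with each control period).
- ctrl.read_camera(name): name is "scene" or "top"; returns (picture, depth): 480x640x3 uint8, red, green, blue; 480x640 float32, m along the optical axis (not along the pixel's ray), 0 where there is no reading.
- ctrl.camera_info(name): a dict with "K" (3x3 intrinsics, pixels), "camera_from_world" (4x4, takes a point from world to camera coordinates). Camera axes: x right, y down, z forward; pixel columns grow to the right and rows downward; lengths in m; the calibration is good to about 2 mm. A picture is of the moment at which its call begins. camera_info takes no time and is no camera call.
- ctrl.sign_off(): hands the job in; it is judged then, once.
The state is a dict: "time": time; "qpos": joint angles; "dq": joint speeds; "joint_efforts": joint torques, N m; "eef_pos": TCP position; "tcp_rot": TCP orientation; "contact_force": force on the tool from outside, world axes, zero at the start; "wrist_torque": the same for the moment, N m; "opening": opening from 0.0 (shut) to 1.0 (fully open); "finger_force": force on a finger pad.
Only numpy, scipy, OpenCV 4.12 (cv2) and the standard library are available. Lean on these libraries where they do the work, as an engineer would, in place of code of your own. Each camera call takes 0.05 s, during which the arm holds its last target. There are 200 camera calls.

## Working session

There is one attempt and no reset: what is moved stays moved. The work goes in short steps, Python scripts to look and compute and a shell command to move; the robot and the scene stay as the last step left them, time stands still between calls to the robot, and variables do not carry over. Pictures are saved under pics/ and viewed, at most 10 in all, crops included, and the job is handed in when it is done.

```bash
mkdir -p pics; ls
cat > h.py <<'E'
import numpy as np, cv2
from plant import ctrl
def look(n,save=None):
    p,d=ctrl.read_camera(n)
    if save: cv2.imwrite('pics/'+save,p[:,:,::-1])
    return p,d
def world(n,u,v,d=None,z=None):
    i=ctrl.camera_info(n);K=np.array(i['K']);T=np.linalg.inv(np.array(i['camera_from_world']))
    r=np.linalg.inv(K)@[u,v,1.]
    if z is None: return T[:3,:3]@(r*d)+T[:3,3]
    R=T[:3,:3]@r; return T[:3,3]+R*(z-T[2,3])/R[2]
def pix(n,P):
    i=ctrl.camera_info(n);K=np.array(i['K']);T=np.array(i['camera_from_world'])
    c=T[:3,:3]@np.array(P)+T[:3,3]; q=K@c; return q[:2]/q[2]
E
python3 - <<'E'
from h import *
for n in('scene','top'):
    p,d=look(n,n+'0.png'); i=ctrl.camera_info(n); print(n,np.linalg.inv(np.array(i['camera_from_world'])).round(3).tolist(),np.array(i['K'])[0,0])
s=ctrl.get_state(); print(s['tcp_rot'],s['eef_pos'],s['opening'],s['contact_force'],ctrl.tcp_to_grasp)
E
```

```text
pics
scene [[0.328, 0.575, -0.75, 1.428], [0.944, -0.217, 0.247, -0.318], [-0.021, -0.789, -0.614, 0.797], [0.0, 0.0, 0.0, 1.0]] 550.3917378179684
top [[0.018, -0.993, 0.12, 0.469], [-1.0, -0.021, -0.021, -0.009], [0.023, -0.12, -0.993, 1.069], [0.0, 0.0, 0.0, 1.0]] 461.11577837526335
[ 1.19619621e-01  9.92819222e-01 -1.02760221e-03 -2.86861066e-04] [0.16006042 0.65513303 0.23007486] 0.9959338789412331 [ 0.13407437 -0.45857433 -0.59056264] 0.0187
```

View pics/scene0.png

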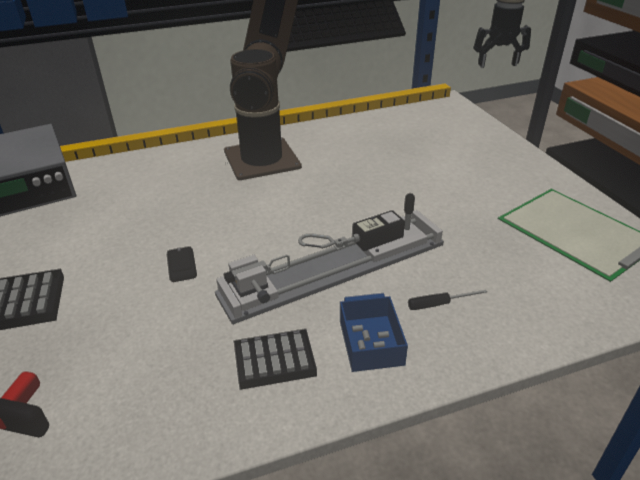

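View pics/top0.png

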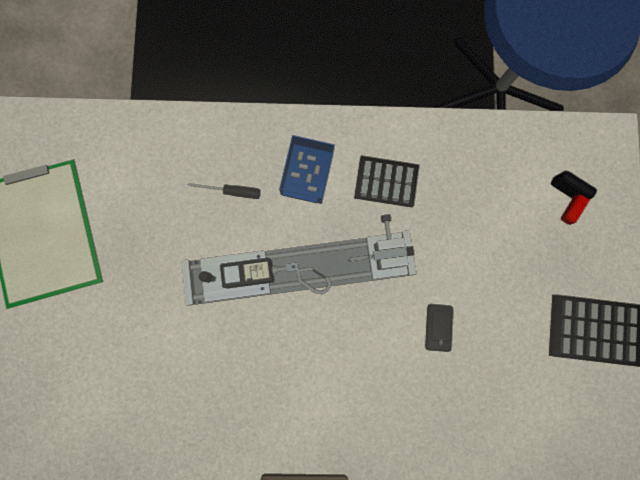

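The scene view shows the tester mid-bench with its gauge and knob at right. In the top view the knob is at about (207,277), the gauge at (247,273), the hook at (315,280) swung towards the robot, and the eye at (358,258). I'll enlarge the top view.

Run:
```python
from h import *
p=cv2.imread('pics/top0.png')[210:310,178:422]
cv2.imwrite('pics/topz.png',cv2.resize(p,None,fx=3.25,fy=3.25,interpolation=cv2.INTER_CUBIC))
p=cv2.imread('pics/scene0.png')[180:330,205:455]
cv2.imwrite('pics/scz.png',cv2.resize(p,None,fx=3.2,fy=3.2,interpolation=cv2.INTER_CUBIC))
```

```text
(no output)
```

View pics/topz.png

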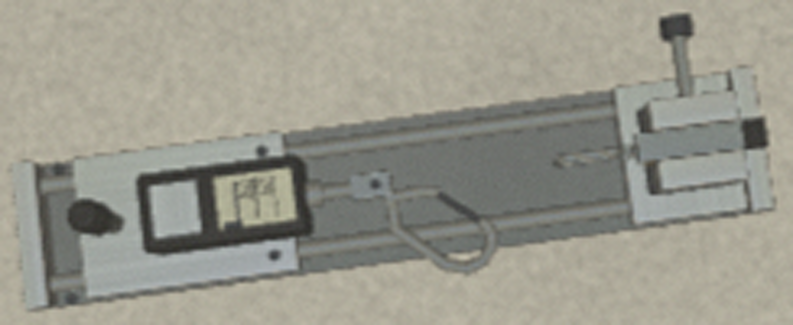

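View pics/scz.png

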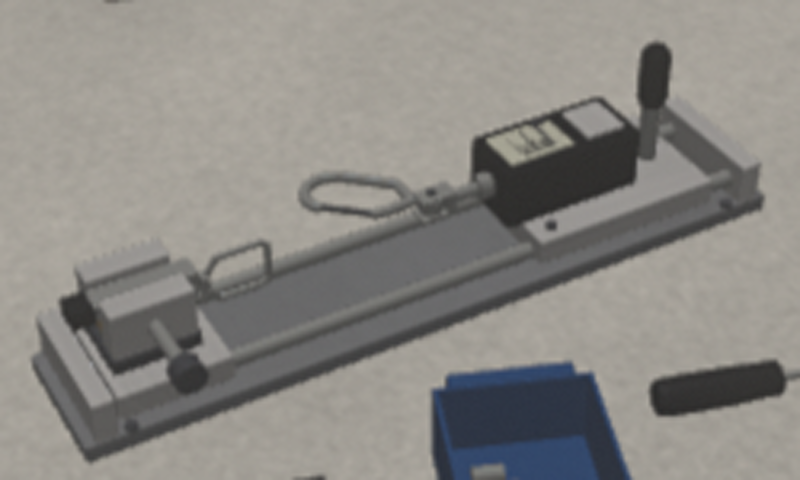

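The zoom shows the knob top at about (88,215), the pin at (375,184) and the eye's front bar at (560,162). The hook's bow is at (465,268), with its spine on the robot's side. The scene crop confirms that the eye is upright and the hook level.

Run:
```python
from h import *
f=lambda u,v,z:world('top',178+u/3.25,210+v/3.25,z=z)
k=f(88,215,.136);p=f(375,184,.075);e=f(560,162,.075)
print('knob',k,'pin',p,'eye',e)
g=lambda u,v,z:world('scene',205+u/3.2,180+v/3.2,z=z)
print('scene knob top',g(656,47,.136),'pin',g(432,192,.075),'eye top front',g(270,243,.0875),'eye bot',g(270,290,.0485))
print('bow outside',f(466,270,.068),'bow right',f(495,240,.068),'spine ends',f(395,222,.068),f(440,265,.068),'nose/gate',f(440,192,.068),f(475,218,.068))
a=p-k;print(np.linalg.norm(a[:2]), np.degrees(np.arctan2(a[0],-a[1])),np.degrees(np.arctan2((e-k)[0],-(e-k)[1])), np.linalg.norm((e-p)[:2]))
# tilt of base edges
b1=f(30,310,.0);b2=f(775,208,.0);print(b1,b2,np.degrees(np.arctan2((b2-b1)[0],-(b2-b1)[1])))
```

```text
knob [0.51929214 0.2051645  0.136     ] pin [0.54682892 0.03074529 0.075     ] eye [ 0.56398411 -0.09211596  0.075     ]
scene knob top [0.52285763 0.20957201 0.136     ] pin [0.54757528 0.03480979 0.075     ] eye top front [ 0.57637523 -0.0881869   0.0875    ] eye bot [ 0.57643985 -0.09010627  0.0485    ]
bow outside [ 0.49127626 -0.0308643   0.068     ] bow right [ 0.51154708 -0.04984274  0.068     ] spine ends [0.52225388 0.01706305 0.068     ] [ 0.49426491 -0.0135129   0.068     ] nose/gate [ 0.54287985 -0.01252586  0.068     ] [ 0.52595211 -0.03624557  0.068     ]
0.17657953976230092 8.971634758439903 8.549594881827947 0.12405316596922271
[0.45912214 0.27376682 0.        ] [ 0.54116382 -0.2531374   0.        ] 8.850180958245344
```

```bash
python3 -m inch '[{"slide":[-3,-2.3,0.2],"turn":-0.05,"grip":8.5},{"slide":[-6,-4.6,0.5],"turn":-0.1,"grip":8.5},{"slide":[-9,-6.9,0.8],"turn":-0.15,"grip":8.5},{"slide":[-12,-9.2,1],"turn":-0.2,"grip":8.5},{"slide":[-15,-11.5,1.2],"turn":-0.25,"grip":8.5},{"slide":[-18,-13.8,1.4],"turn":-0.3,"grip":8.5},{"slide":[-21,-16.1,1.7],"turn":-0.35,"grip":8.5},{"slide":[-24,-18.4,2],"turn":-0.393,"grip":8.5},{"slide":[-27,-20.7,2.3],"turn":-0.393,"grip":8.5},{"slide":[-30,-23,2.5],"turn":-0.393,"grip":8.5},{"slide":[-33,-25.3,2.8],"turn":-0.393,"grip":8.5},{"slide":[-36,-27.6,3],"turn":-0.393,"grip":8.5},{"slide":[-39,-29.9,3],"turn":-0.393,"grip":8.5},{"slide":[-42,-32.2,3],"turn":-0.393,"grip":8.5},{"slide":[-44.5,-34.1,3],"turn":-0.393,"grip":8.5},{"slide":[-45.6,-35,3],"turn":-0.393,"grip":8.5},{"slide":[-45.6,-35,3],"turn":-0.393,"grip":8.5},{"slide":[-45.6,-35,3],"turn":-0.393,"grip":8.5}]' 20
python3 - <<'E'
from h import *
p,d=look('scene','s1.png')
s=ctrl.get_state();print(s['eef_pos'],s['tcp_rot'],s['time'],s['contact_force'])
q=p[130:330,205:455,::-1]
q=cv2.resize(q,None,fx=3,fy=3,interpolation=cv2.INTER_CUBIC);cv2.imwrite('pics/s1z.png',q)
E
```

```text
time: 1.9
eef_pos: [0.5194, 0.2079, 0.2009]
tcp_rot: [-0.076, 0.997, 0.0, -0.001]
contact_force: [0.2, 0.5, -0.3]
opening: 0.998
finger_force: 0.0
[0.51918959 0.20832247 0.20101102] [-7.70043253e-02  9.97030600e-01  1.98242829e-04 -5.26511171e-04] 1.95 [-0.59582289 -0.71884503 -0.08934699]
```

View pics/s1z.png

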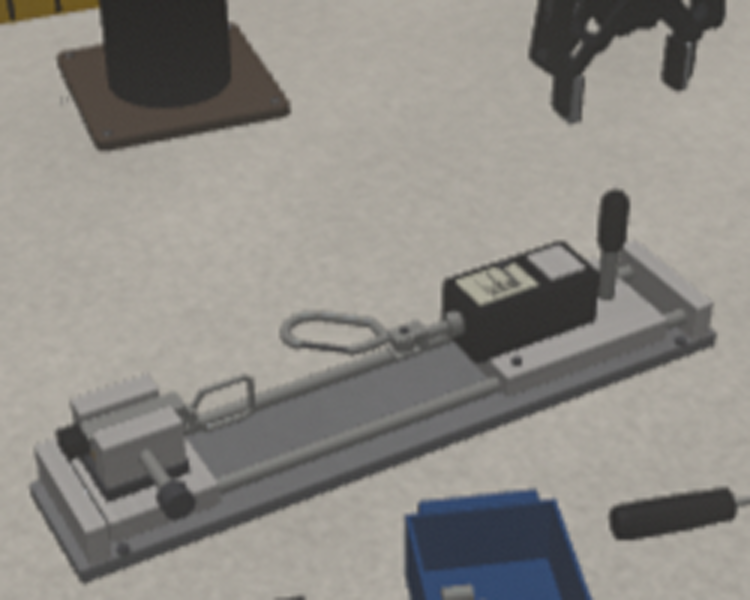

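The view shows the two finger pads at (570,110) and (680,80), straddling the knob at (613,220). I'll go down and close.

```bash
python3 -m inch '[{"slide":[0,0,3],"turn":0,"grip":8.5},{"slide":[0,0,6],"turn":0,"grip":8.5},{"slide":[0,0,8.5],"turn":0,"grip":8.5},{"slide":[0,0,10],"turn":0,"grip":8.5},{"slide":[0,0,10],"turn":0,"grip":8.5},{"slide":[0,0,10],"turn":0,"grip":5},{"slide":[0,0,10],"turn":0,"grip":4},{"slide":[0,0,10],"turn":0,"grip":3},{"slide":[0,0,10],"turn":0,"grip":2},{"slide":[0,0,10],"turn":0,"grip":1.5},{"slide":[0,0,10],"turn":0,"grip":1.5},{"slide":[0,0,10],"turn":0,"grip":1.5},{"slide":[0,0,10],"turn":0,"grip":1.5},{"slide":[0,0,10],"turn":0,"grip":1.5}]' 40
```

```text
time: 3.35
eef_pos: [0.5206, 0.2091, 0.1031]
tcp_rot: [-0.076, 0.997, 0.002, 0.001]
contact_force: [-2.0, 4.9, 3.9]
opening: 0.242
finger_force: 39.0
```

```bash
python3 -m inch '[{"slide":[0,-0.4,0],"turn":0,"grip":1.5},{"slide":[0,-0.8,0],"turn":0,"grip":1.5},{"slide":[0,-1.2,0],"turn":0,"grip":1.5},{"slide":[0,-1.6,0],"turn":0,"grip":1.5},{"slide":[0,-2,0],"turn":0,"grip":1.5},{"slide":[0,-2.4,0],"turn":0,"grip":1.5},{"slide":[0,-2.8,0],"turn":0,"grip":1.5},{"slide":[0,-3.2,0],"turn":0,"grip":1.5},{"slide":[0,-3.6,0],"turn":0,"grip":1.5},{"slide":[0,-4,0],"turn":0,"grip":1.5},{"slide":[0,-4.4,0],"turn":0,"grip":1.5},{"slide":[0,-4.8,0],"turn":0,"grip":1.5},{"slide":[0,-5.2,0],"turn":0,"grip":1.5},{"slide":[0,-5.5,0],"turn":0,"grip":1.5},{"slide":[0,-5.7,0],"turn":0,"grip":1.5},{"slide":[0,-5.7,0],"turn":0,"grip":1.5},{"slide":[0,-5.7,0],"turn":0,"grip":1.5}]'
python3 - <<'E'
from h import *
p,d=look('scene','s2.png');t,_=look('top','t2.png')
s=ctrl.get_state();print(s['eef_pos'],s['contact_force'],s['time'])
a=cv2.resize(p[215:315,205:385,::-1],None,fx=4.4,fy=4.4,interpolation=cv2.INTER_CUBIC)[:,:790]
b=cv2.resize(t[235:300,290:410,::-1],None,fx=6.58,fy=6.58,interpolation=cv2.INTER_CUBIC)
print(a.shape,b.shape)
cv2.imwrite('pics/z2.png',a);cv2.imwrite('pics/zt2.png',b)
E
```

```text
time: 5.05
eef_pos: [0.5292, 0.1535, 0.1031]
tcp_rot: [-0.076, 0.997, 0.003, 0.001]
contact_force: [-2.2, 6.4, 4.8]
opening: 0.248
finger_force: 39.3
[0.52924103 0.15346654 0.10313467] [-1.97778632  7.72999416  4.44785514] 5.15
(440, 790, 3) (428, 790, 3)
```

View pics/zt2.png

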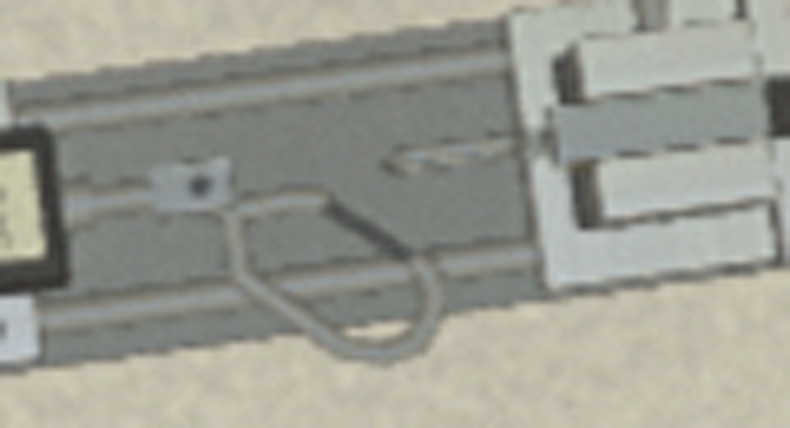

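View pics/z2.png

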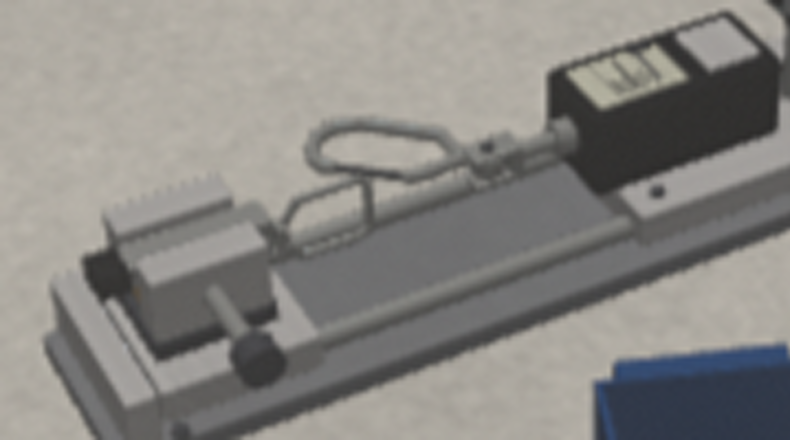

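Top crop: pin at (200,186), eye front bar at about (390,167) at its bottom and (400,152) at its top. The gate is dark and on the eye's side. Scene crop: pin (487,146), eye front bar from (368,183) to (368,228).

Run:
```python
from h import *
d=np.array([.1525,-.988]);n=np.array([.988,.1525])
T=lambda u,v,z:world('top',290+u/6.58,235+v/6.58,z=z)[:2]
S=lambda u,v,z:world('scene',205+u/4.4,215+v/4.4,z=z)[:2]
k=np.array(ctrl.get_state()['eef_pos'][:2]); pin=k+.18*d
show=lambda s,P:print(s,P.round(4),'along',((P-pin)@d*1000).round(1),'across',((P-pin)@n*1000).round(1))
for z in(.074,.078):show('pin top',T(200,186,z));show('pin sc',S(487,146,z))
show('eye bot top',T(390,167,.051));show('eye up top',T(400,152,.085));show('eye sc up',S(368,183,.0855));show('eye sc bot',S(368,228,.050))
show('eye sc mid',S(368,206,.068));show('spine a',T(237,275,.068));show('spine b',T(330,340,.068));show('bow',T(385,357,.068))
P=T(237,275,.068);Q=T(330,340,.068);v=Q-P;print('angle',np.arctan2(v@n,v@d))
```

```text
pin top [ 0.5553 -0.0274] along 2.8 across -1.8
pin sc [ 0.5548 -0.0235] along -1.1 across -1.7
pin top [ 0.555  -0.0274] along 2.7 across -2.1
pin sc [ 0.5597 -0.0252] along 1.2 across 2.8
eye bot top [ 0.565  -0.0918] along 67.9 across -2.0
eye up top [ 0.5668 -0.0923] along 68.6 across -0.4
eye sc up [ 0.5755 -0.0896] along 67.3 across 8.6
eye sc bot [ 0.5658 -0.0884] along 64.6 across -0.8
eye sc mid [ 0.5711 -0.0891] along 66.1 across 4.3
spine a [ 0.5266 -0.0403] along 11.1 across -32.1
spine b [ 0.5058 -0.0713] along 38.6 across -57.4
bow [ 0.5006 -0.0895] along 55.8 across -65.3
angle -0.7441630250307854
```

The eye is 66 mm ahead of the pin, at the best spot. I'll let go, rise, move to the spine's robot side and shut the fingers.

```bash
python3 -m inch '[{"slide":[0,0,0],"turn":0,"grip":4},{"slide":[0,0,0],"turn":0,"grip":6},{"slide":[0,0,0],"turn":0,"grip":6},{"slide":[0,0,-1],"turn":0,"grip":6},{"slide":[0,0,-3],"turn":0,"grip":6},{"slide":[0,0,-6],"turn":0,"grip":6},{"slide":[0,0,-8],"turn":0,"grip":6},{"slide":[2,-3,-8],"turn":0,"grip":3},{"slide":[4,-6,-8],"turn":0,"grip":0},{"slide":[6,-9,-8],"turn":0,"grip":0},{"slide":[8,-12,-8],"turn":0,"grip":0},{"slide":[9,-15,-8],"turn":0,"grip":0},{"slide":[9.5,-18,-8],"turn":0,"grip":0},{"slide":[9.5,-21,-8],"turn":0,"grip":0},{"slide":[9.5,-22.8,-6],"turn":0,"grip":0},{"slide":[9.5,-22.8,-3],"turn":0,"grip":0},{"slide":[9.5,-22.8,0],"turn":0,"grip":0},{"slide":[9.5,-22.8,3],"turn":0,"grip":0},{"slide":[9.5,-22.8,4.9],"turn":0,"grip":0},{"slide":[9.5,-22.8,4.9],"turn":0,"grip":0}]'
python3 - <<'E'
from h import *
t,_=look('top','t3.png');s=ctrl.get_state();print(s['eef_pos'],s['contact_force'],s['time'])
cv2.imwrite('pics/zt3.png',cv2.resize(t[225:325,250:410,::-1],None,fx=5,fy=5,interpolation=cv2.INTER_CUBIC))
E
```

```text
time: 7.15
eef_pos: [0.4675, -0.0882, 0.05]
tcp_rot: [-0.076, 0.997, 0.001, -0.003]
contact_force: [-0.2, 0.7, 0.1]
opening: -0.001
finger_force: 0.0
[ 0.46893663 -0.08865739  0.05175941] [0.82997122 0.26968531 0.29152123] 7.2
```

View pics/zt3.png

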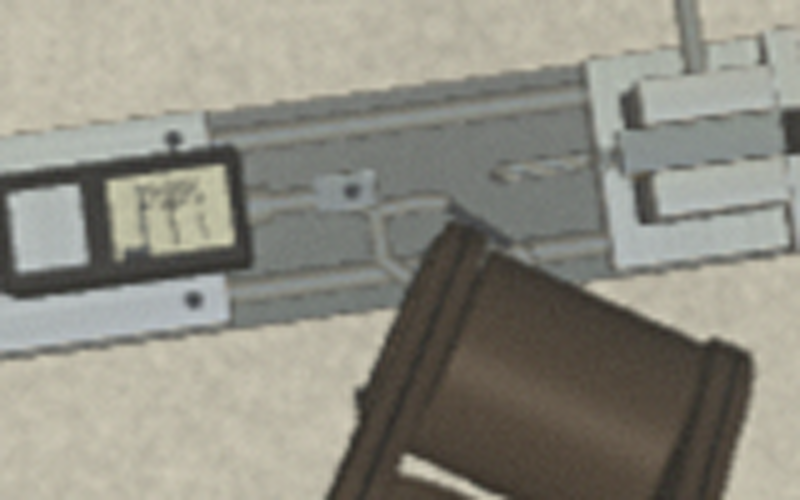

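The top view shows the hook unmoved, pin at (350,188) and eye at (500,172), with the arm now beside the spine. I'll push across, gently.

```bash
python3 -m inch '[{"slide":[-0.6,0,0],"turn":0,"grip":0},{"slide":[-1.2,0,0],"turn":0,"grip":0},{"slide":[-1.7,0,0],"turn":0,"grip":0},{"slide":[-2.1,0,0],"turn":0,"grip":0},{"slide":[-2.5,0,0],"turn":0,"grip":0},{"slide":[-2.8,0,0],"turn":0,"grip":0},{"slide":[-3.1,0,0],"turn":0,"grip":0},{"slide":[-3.4,0,0],"turn":0,"grip":0},{"slide":[-3.7,0,0],"turn":0,"grip":0},{"slide":[-4,0,0],"turn":0,"grip":0},{"slide":[-4.3,0,0],"turn":0,"grip":0},{"slide":[-4.6,0,0],"turn":0,"grip":0},{"slide":[-4.9,0,0],"turn":0,"grip":0},{"slide":[-5.2,0,0],"turn":0,"grip":0},{"slide":[-5.2,0,0],"turn":0,"grip":0}]'
```

```text
time: 8.7
eef_pos: [0.5195, -0.0811, 0.0516]
tcp_rot: [-0.077, 0.997, 0.0, -0.003]
contact_force: [-5.3, -2.9, 1.3]
opening: -0.001
finger_force: 2.7
```

```bash
python3 -m inch '[{"slide":[-0.2,0,0],"turn":0,"grip":0},{"slide":[-0.4,0,0],"turn":0,"grip":0},{"slide":[-0.6,0,0],"turn":0,"grip":0},{"slide":[-0.8,0,0],"turn":0,"grip":0},{"slide":[-1,0,0],"turn":0,"grip":0},{"slide":[-1,0,0],"turn":0,"grip":0}]'
```

```text
time: 9.3
eef_pos: [0.529, -0.0803, 0.0516]
tcp_rot: [-0.077, 0.997, -0.001, -0.003]
contact_force: [-6.9, -6.2, 2.0]
opening: 0.003
finger_force: 3.7
```

```bash
python3 -m inch '[{"slide":[-0.15,0,0],"turn":0,"grip":0},{"slide":[-0.3,0,0],"turn":0,"grip":0},{"slide":[-0.45,0,0],"turn":0,"grip":0},{"slide":[-0.6,0,0],"turn":0,"grip":0},{"slide":[-0.6,0,0],"turn":0,"grip":0}]'
```

```text
time: 9.8
eef_pos: [0.5373, -0.0783, 0.0523]
tcp_rot: [-0.076, 0.997, 0.0, 0.0]
contact_force: [0.3, 0.3, 0.1]
opening: 0.003
finger_force: 0.5
```

```bash
python3 -m inch '[{"slide":[-0.1,0,0],"turn":0,"grip":0},{"slide":[-0.2,0,0],"turn":0,"grip":0},{"slide":[-0.3,0,0],"turn":0,"grip":0},{"slide":[-0.3,0,0],"turn":0,"grip":0}]'
python3 - <<'E'
from h import *
t,_=look('scene','s4.png')
cv2.imwrite('pics/z4.png',cv2.resize(t[215:315,225:375,::-1],None,fx=5.3,fy=5.3,interpolation=cv2.INTER_CUBIC))
E
```

```text
time: 10.2
eef_pos: [0.5394, -0.0779, 0.0522]
tcp_rot: [-0.077, 0.997, -0.0, -0.001]
contact_force: [-2.6, -1.3, -0.3]
opening: -0.003
finger_force: 1.9
```

View pics/z4.png

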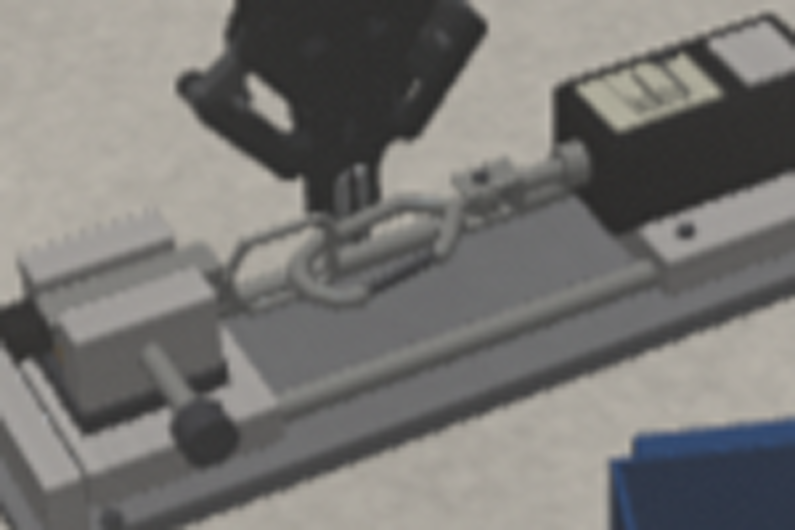

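The scene shows the eye bar at (333,240) inside the hook. The gate (dark, (360,292) to (450,250)) lies straight against the nose, and the push force dropped away, so it has latched. Next I'll back off and return to the knob.

```bash
python3 -m inch '[{"slide":[1,0,0],"turn":0,"grip":0},{"slide":[3,0,0],"turn":0,"grip":0},{"slide":[6,0,0],"turn":0,"grip":0},{"slide":[7,0,-3],"turn":0,"grip":0},{"slide":[7,0,-7],"turn":0,"grip":0},{"slide":[7,0,-11],"turn":0,"grip":0},{"slide":[6,3,-13],"turn":0,"grip":3},{"slide":[5,7,-13],"turn":0,"grip":8.5},{"slide":[3,11,-13],"turn":0,"grip":8.5},{"slide":[1,15,-13],"turn":0,"grip":8.5},{"slide":[-1,19,-13],"turn":0,"grip":8.5},{"slide":[-2.5,22,-13],"turn":0,"grip":8.5},{"slide":[-2.5,23,-13],"turn":0,"grip":8.5},{"slide":[-2.5,23,-13],"turn":0,"grip":8.5},{"slide":[-2.5,23,-10],"turn":0,"grip":8.5},{"slide":[-2.5,23,-7],"turn":0,"grip":8.5},{"slide":[-2.5,23,-5],"turn":0,"grip":8.5},{"slide":[-2.5,23,-5],"turn":0,"grip":8.5}]'
```

```text
time: 12.05
eef_pos: [0.5264, 0.1514, 0.0988]
tcp_rot: [-0.076, 0.997, -0.0, -0.004]
contact_force: [0.0, 0.3, -0.2]
opening: 0.996
finger_force: 0.0
```

```bash
python3 -m inch '[{"slide":[0,0,0],"turn":0,"grip":5},{"slide":[0,0,0],"turn":0,"grip":4},{"slide":[0,0,0],"turn":0,"grip":3},{"slide":[0,0,0],"turn":0,"grip":2},{"slide":[0,0,0],"turn":0,"grip":1.5},{"slide":[0,0,0],"turn":0,"grip":1.5},{"slide":[0,0,0],"turn":0,"grip":1.5},{"slide":[0,0,0],"turn":0,"grip":1.5}]' 40
python3 - <<'E'
from h import *
look('top','t5.png');look('scene','s5.png');print(ctrl.get_state()['contact_force'])
E
```

```text
time: 12.85
eef_pos: [0.5301, 0.1535, 0.1036]
tcp_rot: [-0.077, 0.997, 0.0, 0.001]
contact_force: [-1.4, -0.3, 6.5]
opening: 0.236
finger_force: 39.3
[-1.3490628   0.36176144  5.75078143]
```

```bash
cat > m.py <<'E'
from h import *
import sys
n=sys.argv[1]
s=ctrl.get_state();k=np.array(s['eef_pos'])
d=np.array([.1525,-.988]);k0=np.array([.5301,.1535])
for c in('top','scene'):
    look(c,f'{c}_{n}.png')
    A=cv2.imread(f"pics/{'t5' if c=='top' else 's5'}.png");B=cv2.imread(f'pics/{c}_{n}.png')
    u0,v0=pix(c,[*(k0+.18*d),.072]);u0=int(round(u0));v0=int(round(v0))
    up=lambda I:cv2.resize(I,None,fx=8,fy=8,interpolation=cv2.INTER_CUBIC)
    T=up(A[v0-5:v0+6,u0-7:u0+8]);W=up(B[v0-17:v0+18,u0-27:u0+28])
    r=cv2.matchTemplate(W,T,cv2.TM_CCOEFF_NORMED);_,q,_,l=cv2.minMaxLoc(r)
    du=l[0]/8-20;dv=l[1]/8-12
    P0=world(c,u0,v0,z=.072)[:2];P=world(c,u0+du,v0+dv,z=.072)[:2]
    print(c,'pin moved back',round(-(P-P0)@d*1000,1),'across',round((P-P0)@np.array([.988,.1525])*1000,1),'q',round(q,2))
print('carriage back',round(-(k[:2]-k0)@d*1000,1),'F',s['contact_force'].round(1),'t',s['time'])
E
python3 -m inch '[{"slide":[0,0.3,0],"turn":0,"grip":1.5},{"slide":[0,0.6,0],"turn":0,"grip":1.5},{"slide":[0,0.9,0],"turn":0,"grip":1.5},{"slide":[0,1.2,0],"turn":0,"grip":1.5}]'; python3 m.py a
python3 -m inch '[{"slide":[0,0.2,0],"turn":0,"grip":1.5},{"slide":[0,0.4,0],"turn":0,"grip":1.5},{"slide":[0,0.6,0],"turn":0,"grip":1.5},{"slide":[0,0.8,0],"turn":0,"grip":1.5}]'; python3 m.py b
```

```text
time: 13.35
eef_pos: [0.5288, 0.1622, 0.1036]
tcp_rot: [-0.077, 0.997, -0.003, 0.001]
contact_force: [-0.7, -10.0, 6.6]
opening: 0.242
finger_force: 39.9
top pin moved back 6.8 across 0.1 q 0.88
scene pin moved back 7.6 across -0.1 q 0.99
carriage back 8.8 F [ -0.7 -10.    6.6] t 13.35
time: 13.85
eef_pos: [0.5275, 0.17, 0.1036]
tcp_rot: [-0.077, 0.997, -0.003, 0.0]
contact_force: [-0.5, -11.1, 6.6]
opening: 0.241
finger_force: 39.9
top pin moved back 14.5 across 0.0 q 0.91
scene pin moved back 14.8 across -0.0 q 0.99
carriage back 16.7 F [ -0.5 -11.1   6.6] t 13.85
```

```bash
python3 -m inch '[{"slide":[0,0.15,0],"turn":0,"grip":1.5},{"slide":[0,0.3,0],"turn":0,"grip":1.5},{"slide":[0,0.45,0],"turn":0,"grip":1.5},{"slide":[0,0.6,0],"turn":0,"grip":1.5}]'|grep -E 'force'; python3 m.py c
python3 -m inch '[{"slide":[0,0.1,0],"turn":0,"grip":1.5},{"slide":[0,0.2,0],"turn":0,"grip":1.5},{"slide":[0,0.3,0],"turn":0,"grip":1.5},{"slide":[0,0.4,0],"turn":0,"grip":1.5}]'|grep -E 'force'; python3 m.py d
```

```text
contact_force: [-1.5, -11.7, 6.6]
finger_force: 39.9
top pin moved back 18.1 across -0.1 q 0.95
scene pin moved back 18.2 across -0.1 q 0.99
carriage back 22.6 F [ -1.5 -11.7   6.6] t 14.35
contact_force: [-1.0, -13.1, 7.1]
finger_force: 40.0
top pin moved back 18.3 across -0.0 q 0.93
scene pin moved back 18.2 across -0.1 q 0.99
carriage back 26.2 F [ -1.  -13.1   7.1] t 14.85
```

```bash
python3 -m inch '[{"slide":[0,0.1,0],"turn":0,"grip":1.5},{"slide":[0,0.2,0],"turn":0,"grip":1.5},{"slide":[0,0.3,0],"turn":0,"grip":1.5},{"slide":[0,0.4,0],"turn":0,"grip":1.5}]'|grep -E 'force'; python3 m.py e
python3 - <<'E'
from h import *
t=cv2.imread('pics/top_e.png');t2=cv2.imread('pics/scene_e.png')
a=cv2.resize(t2[205:305,225:385],None,fx=5,fy=5,interpolation=cv2.INTER_CUBIC)
cv2.imwrite('pics/ze.png',a)
E
```

```text
contact_force: [-0.7, -14.1, 6.9]
finger_force: 40.2
top pin moved back 18.3 across -0.0 q 0.93
scene pin moved back 18.2 across -0.1 q 0.99
carriage back 29.8 F [ -0.7 -14.1   6.9] t 15.35
```

```bash
python3 -m inch '[{"slide":[0,0.1,0],"turn":0,"grip":1.5},{"slide":[0,0.2,0],"turn":0,"grip":1.5},{"slide":[0,0.3,0],"turn":0,"grip":1.5},{"slide":[0,0.3,0],"turn":0,"grip":1.5}]'|grep -E 'force'; python3 m.py f
python3 -m inch '[{"slide":[0,-0.1,0],"turn":0,"grip":1.5},{"slide":[0,-0.2,0],"turn":0,"grip":1.5},{"slide":[0,-0.2,0],"turn":0,"grip":1.5}]'|grep -E 'force'; python3 m.py g
python3 - <<'E'
from h import *
t=cv2.imread('pics/top_g.png');t2=cv2.imread('pics/scene_g.png')
a=cv2.resize(t2[205:285,225:385],None,fx=5,fy=5,interpolation=cv2.INTER_CUBIC)[:300]
b=cv2.resize(t[240:300,240:400],None,fx=5,fy=5,interpolation=cv2.INTER_CUBIC)
cv2.imwrite('pics/zg.png',np.vstack([a,b]))
E
```

```text
contact_force: [-1.2, -13.6, 6.6]
finger_force: 40.2
top pin moved back 18.6 across 0.0 q 0.93
scene pin moved back 18.2 across -0.1 q 0.99
carriage back 32.6 F [ -1.2 -13.6   6.6] t 15.85
contact_force: [-1.6, -8.1, 5.2]
finger_force: 39.7
top pin moved back 18.3 across -0.0 q 0.93
scene pin moved back 18.2 across -0.1 q 0.99
carriage back 32.6 F [-1.6 -8.1  5.2] t 16.25
```

```bash
python3 -m inch '[{"slide":[0,0,0],"turn":0,"grip":2.6},{"slide":[0,0,0],"turn":0,"grip":4},{"slide":[0,0,0],"turn":0,"grip":6},{"slide":[0,0,0],"turn":0,"grip":6},{"slide":[0,0,-1],"turn":0,"grip":6},{"slide":[0,0,-3],"turn":0,"grip":6},{"slide":[0,0,-6],"turn":0,"grip":6},{"slide":[0,0,-9],"turn":0,"grip":6},{"slide":[0,0,-12],"turn":0,"grip":6},{"slide":[0,0,-12],"turn":0,"grip":6}]'|grep -E 'force'; python3 m.py h
python3 - <<'E'
from h import *
d=np.array([.1525,-.988]);k0=np.array([.5301,.1535])
for f in 'acfgh':
    A=cv2.imread('pics/s5.png');B=cv2.imread(f'pics/scene_{f}.png')
    out=[]
    for al,z in((.12,.085),(.105,.055),(.125,.07)):
        u,v=pix('scene',[*(k0+al*d),z]);u=int(u);v=int(v)
        up=lambda I:cv2.resize(I,None,fx=8,fy=8,interpolation=cv2.INTER_CUBIC)
        T=up(A[v-6:v+7,u-7:u+8]);W=up(B[v-17:v+14,u-9:u+32])
        _,q,_,l=cv2.minMaxLoc(cv2.matchTemplate(W,T,cv2.TM_CCOEFF_NORMED))
        P=world('scene',u+l[0]/8-2,v+l[1]/8-11,z=z)[:2];P0=world('scene',u,v,z=z)[:2]
        out.append((round(-(P-P0)@d*1000,1),round(q,2)))
    print(f,out)
t=cv2.imread('pics/top_h.png');t2=cv2.imread('pics/scene_h.png')
a=cv2.resize(t2[210:270,240:400],None,fx=5,fy=5,interpolation=cv2.INTER_CUBIC)
b=cv2.resize(t[243:303,230:390],None,fx=5,fy=5,interpolation=cv2.INTER_CUBIC)
cv2.imwrite('pics/zh.png',np.vstack([a,b]))
E
```

```text
contact_force: [0.5, -0.0, 0.7]
finger_force: 0.0
top pin moved back 18.3 across -0.0 q 0.93
scene pin moved back 18.2 across -0.1 q 0.99
carriage back 35.0 F [ 0.5 -0.   0.7] t 17.35
a [(np.float64(9.5), 0.99), (np.float64(9.7), 0.98), (np.float64(9.3), 1.0)]
c [(np.float64(22.9), 0.99), (np.float64(23.5), 0.98), (np.float64(22.7), 1.0)]
f [(np.float64(32.8), 0.99), (np.float64(33.6), 0.98), (np.float64(33.1), 1.0)]
g [(np.float64(32.8), 0.99), (np.float64(33.6), 0.98), (np.float64(33.1), 1.0)]
h [(np.float64(32.8), 0.99), (np.float64(33.6), 0.98), (np.float64(33.1), 1.0)]
```

View pics/zh.png

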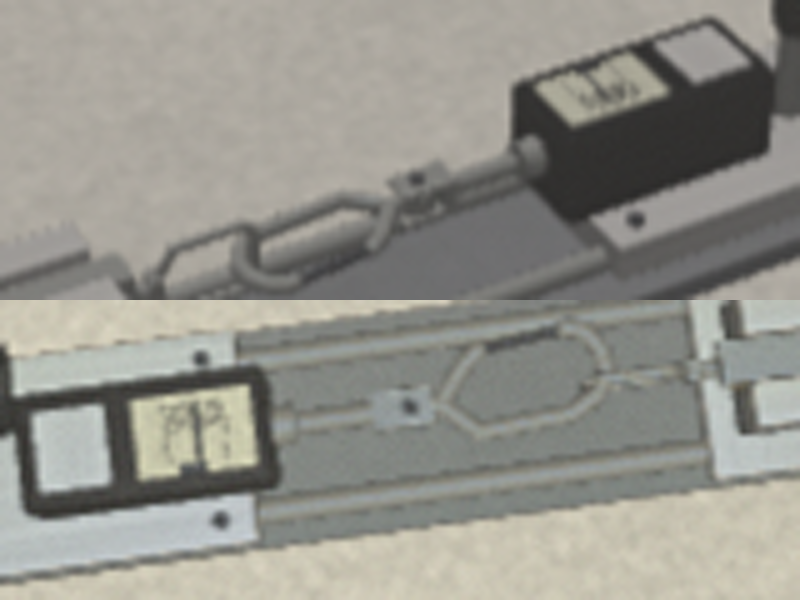

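The eye bar lies in the bow with the gate shut, but the offset leaves the draw uncertain (12.5 to 15 mm). I'll read the pointer against the scale numerically.

Run:
```python
from h import *
d=np.array([.1525,-.988]);n=np.array([.988,.1525])
S=4 # px per mm
def rect(f,k,c):
    I=cv2.imread(f'pics/{f}.png',0)
    # origin along 40..150mm, across -30..30
    src=np.float32([pix(c,[*(k+a*d+b*n),.094]) for a,b in((.03,-.03),(.15,-.03),(.15,.03),(.03,.03))])
    M=cv2.getPerspectiveTransform(src,np.float32([[0,0],[120*S,0],[120*S,60*S],[0,60*S]]))
    return cv2.warpPerspective(I,M,(120*S,60*S),flags=cv2.INTER_CUBIC).astype(np.float32)
k0=np.array([.5206,.209]);k1=np.array([.5301,.1535])-.0331*d
out=[]
for c,zf,hf in(('top','top0','top_h'),('scene','scene0','scene_h')):
    A=rect(zf,k0,c);B=rect(hf,k1,c)
    for nm,X in(('zero',A),('now',B)):
        pr=X[22*S:38*S].mean(0)[::2*S]
        print(c,nm,pr.round().astype(int).tolist())
        out.append(cv2.resize(X,(480,140)))
top=np.vstack(out);cv2.imwrite('pics/rect.png',top)
```

```text
top zero [51, 63, 114, 165, 174, 170, 170, 167, 166, 165, 163, 166, 166, 164, 167, 171, 172, 139, 73, 56, 60, 58, 62, 109, 163, 175, 171, 170, 166, 138, 121, 149, 158, 152, 151, 140, 127, 144, 166, 157, 152, 147, 145, 158, 173, 172, 175, 174, 143, 78, 52, 52, 70, 102, 119, 118, 117, 112, 109, 114]
top now [104, 57, 58, 94, 161, 199, 196, 194, 192, 190, 189, 188, 188, 190, 189, 189, 193, 197, 184, 120, 65, 65, 67, 63, 95, 160, 199, 199, 195, 194, 188, 170, 167, 174, 174, 182, 179, 143, 107, 148, 180, 180, 177, 172, 174, 192, 198, 199, 202, 188, 124, 67, 58, 72, 109, 136, 138, 135, 129, 126]
scene zero [104, 71, 89, 131, 152, 155, 154, 152, 151, 150, 150, 150, 150, 150, 151, 153, 151, 132, 94, 60, 48, 47, 52, 80, 125, 154, 162, 159, 146, 115, 101, 122, 143, 153, 151, 135, 117, 126, 148, 154, 152, 148, 142, 149, 159, 161, 161, 162, 148, 106, 64, 49, 49, 49, 49, 50, 57, 74, 99, 124]
scene now [164, 130, 83, 77, 120, 153, 160, 159, 158, 156, 155, 155, 155, 155, 155, 155, 157, 160, 153, 119, 76, 53, 49, 51, 69, 113, 154, 167, 166, 164, 160, 149, 145, 147, 144, 144, 148, 135, 109, 121, 150, 158, 153, 147, 146, 158, 166, 167, 168, 163, 131, 80, 51, 50, 51, 51, 50, 56, 73, 98][ WARN:0@0.173] global loadsave.cpp:1063 imwrite_ Unsupported depth image for selected encoder is fallbacked to CV_8U.
```

View pics/rect.png

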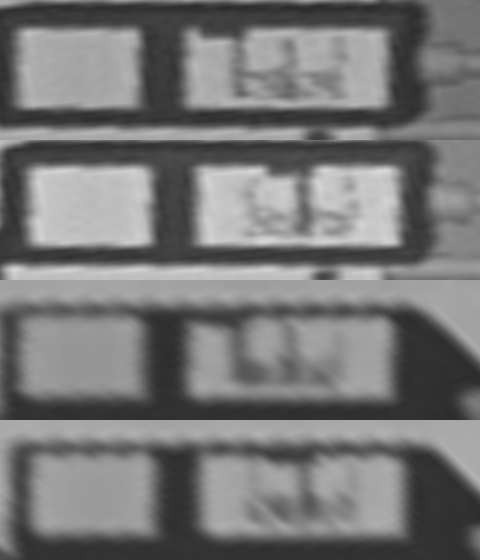

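Run:
```python
from h import *
d=np.array([.1525,-.988]);n=np.array([.988,.1525]);S=4
def rect(f,k,c):
    I=cv2.imread(f'pics/{f}.png',0)
    src=np.float32([pix(c,[*(k+a*d+b*n),.094]) for a,b in((.03,-.03),(.15,-.03),(.15,.03),(.03,.03))])
    M=cv2.getPerspectiveTransform(src,np.float32([[0,0],[480,0],[480,240],[0,240]]))
    return cv2.warpPerspective(I,M,(480,240),flags=cv2.INTER_CUBIC).astype(float)
k0=np.array([.5206,.209]);k1=np.array([.5301,.1535])-.0331*d
def cross(p,lo,hi,rise,l):
    for i in range(lo,hi):
        a,b=p[i],p[i+1]
        if (a<l<=b) if rise else (a>l>=b): return (i+(l-a)/(b-a))/S
for c,zf,hf in(('top','top0','top_h'),('scene','scene0','scene_h')):
  for b0 in range(14,44,4):
    r=[]
    for f,k,w in((zf,k0,(52,68)),(hf,k1,(68,84))):
        p=cv2.GaussianBlur(rect(f,k,c)[b0*S:(b0+4)*S].mean(0)[None],(9,1),0)[0]
        m=np.percentile(p[160:420],90)*.65
        L=cross(p,160,240,True,m);R=cross(p,360,440,False,m)
        seg=p[w[0]*S:w[1]*S];x=np.argmin(seg)/S+w[0];r.append((L,R,x,round(seg.min())))
    (L0,R0,x0,m0),(L1,R1,x1,m1)=r
    if None in(L0,R0,L1,R1):continue
    print(c,b0,'edges',round(L1-L0,1),round(R1-R0,1),'ptr',x0,x1,m0,m1,'draw',round(x1-x0-(L1-L0+R1-R0)/2,2))
```

```text
top 14 edges 2.8 2.9 ptr 59.25 75.75 91 113 draw 13.67
top 18 edges 2.9 3.0 ptr 59.5 75.5 124 114 draw 13.05
top 22 edges 3.0 2.7 ptr 59.75 75.75 123 117 draw 13.12
top 26 edges 3.2 3.2 ptr 59.5 76.0 125 108 draw 13.33
top 30 edges 2.8 2.9 ptr 59.75 76.25 116 101 draw 13.67
top 34 edges 2.9 3.0 ptr 59.5 76.0 120 107 draw 13.55
top 38 edges 2.9 2.8 ptr 60.25 75.5 113 132 draw 12.39
top 42 edges 3.0 3.2 ptr 66.25 75.25 156 164 draw 5.93
scene 18 edges 2.4 2.6 ptr 58.75 75.5 77 102 draw 14.22
scene 22 edges 2.5 2.6 ptr 59.25 76.0 100 119 draw 14.18
scene 26 edges 2.8 2.6 ptr 59.5 76.0 103 118 draw 13.79
scene 30 edges 2.8 3.0 ptr 59.75 76.75 105 102 draw 14.12
scene 34 edges 2.8 3.1 ptr 60.75 77.25 93 90 draw 13.53
scene 38 edges 3.4 3.0 ptr 61.25 77.5 88 101 draw 13.01
scene 42 edges 3.4 3.0 ptr 62.75 75.25 106 130 draw 9.3
```

The pointer reads about 13.5 mm, or 5.4 N, which is inside the band. The hands are off and the carriage is at rest, so I'm handing in.

```bash
python3 -c "
from plant import ctrl
print(ctrl.sign_off())"
```

```text
the job is handed in; nothing more can be done
None
```

Handed in at about 17 s with no verdict returned: the hook is latched on the eye with the gate shut, the gauge stands at about 5.4 N by the pointer (13.5 mm; a rougher pin-tracking check gave up to 15 mm, 6 N), the arm is clear and no bystander was touched, but I viewed 11 pictures, one over the limit of 10.

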